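# Fit a handle to a socket chisel

## Task

Take the short handle from the wooden rack, set its tapered end hand-tight in the socket of the chisel blade that hangs in the slotted block, and let go of it. Then drive it home with light taps of the mallet, straight down on the handle's end, until the handle's shoulder is down on the socket's rim, and stand the mallet upright on the bench again. Last, prove that the taper holds: lift the chisel two to three centimetres by its handle alone, lower it back into the block and let go, leaving the long handle and the other loose things on the bench as they are.

Things in the scene. Friction and masses are not known exactly. Their poses are not given: they have to be found in the camera images.
- short_handle: Loose turned handle of light wood, 80 g, upright: cylindrical grip 28 mm across, 66 mm tall, flat top end, above a flat shoulder; below the shoulder a 29 mm long taper. It stands in one of the two end holes of the rack (which one changes), its shoulder on the rack's top, so the grip is free from 40 to 106 mm above the bench. Origin: centre of the shoulder; z runs up the grip.
- taper_tip (a point): Tip of the short handle's taper, 29 mm below its shoulder; 18 mm across here, edge rounded, 19.5 mm at the shoulder. Set with a few newtons it bites with the shoulder 5 to 6 mm above the rim; from there the push needed grows to about 20 N at home (shoulder on rim), where friction holds it with the blade's weight to spare. Struck or pressed with over 45 N the handle splits.
- chisel_blade: Loose steel chisel blade, 120 g. Its round open socket points up: at the rim 25 mm across outside, 19 mm inside, narrowing over 31 mm to match the short handle's taper. A 32 mm collar, 38 mm below the rim, rests on the slotted block's top; below it 36 mm of blade hangs in the slot. Origin: centre of the socket's rim (78 mm above the bench at the start); z runs up the socket's axis.
- carver_mallet: Loose carver's mallet of wood, 380 g, standing upright on the flat end of its head: head 72 mm across, from 0 to 90 mm above its origin; round handle 25 mm across, from 90 to 235 mm (keep the palm 15 mm clear of its end). Origin: centre of the head's flat end, which is the face to tap with (mallet upright); z runs up the handle.
- handle_rack: Dark wooden rack, fixed to the bench, 64 by 190 mm, 40 mm high, with three holes 22 mm across in a row along its y axis: one in the middle (empty) and one 65 mm to either side. Origin: centre of its underside.
- long_handle: A stouter handle of the same light wood for another chisel: grip 34 mm across, 90 mm tall above its shoulder. It stands in the other end hole of the rack and stays there. Origin: centre of the shoulder.
- slot_mouth (a point): Centre of the slot's mouth on the top face of the slotted wooden block (90 by 110 mm, 40 mm high, fixed to the bench). The slot is 24 mm along the block's y axis, 7 mm wide and 37 mm deep.
- bench_chisel: Loose carving chisel with a wooden handle, 239 mm long, lying on the bench; bystander.
- oil_jar: Loose round jar with a dark lid, 60 mm across and 88 mm tall, standing on the bench; bystander.
- sanding_block: Loose wooden sanding block, 56 by 100 by 28 mm, lying on the bench; bystander.
There are look-alikes about, which are no part of the job. What is shaped like the chisel_blade but blue or yellow is not meant.

How it is judged:
On the way, in this order (a step that is already met when the one before it is completed fails the run):
1. the short handle stands in the socket, let go (z of short_handle in the frame of chisel_blade below 0.012 m and horizontal distance between short_handle and chisel_blade below 0.004 m and angle between short_handle's own z axis and vertical below 0.12 rad and contact force between the fingers and short_handle below 0.1 N), for 0.2 s.
2. the mallet strikes the handle (contact force between carver_mallet and short_handle above 2 N).
3. the handle is home, shoulder within 1.5 mm of the rim, with the mallet still in hand and no finger on the handle (z of short_handle in the frame of chisel_blade below 0.0015 m and horizontal distance between short_handle and chisel_blade below 0.004 m and angle between the z axis of short_handle and the z axis of chisel_blade, either way round below 0.06 rad and contact force between the fingers and short_handle below 0.1 N and height (world z) of carver_mallet above 0.08 m), for 0.1 s.
4. the chisel is lifted at least 15 mm by its handle, the handle still home and no finger on the blade (z of short_handle in the frame of chisel_blade below 0.0015 m and horizontal distance between short_handle and chisel_blade below 0.004 m and angle between the z axis of short_handle and the z axis of chisel_blade, either way round below 0.06 rad and height (world z) of chisel_blade above 0.093 m and contact force between the fingers and chisel_blade below 0.3 N), for 0.2 s.
At the end, for the whole second after the job is handed in: The short handle is home in the blade's socket (shoulder within 1.5 mm of the rim, in line), the blade is back in the slot with its collar down on the block (within 3 mm), upright; the mallet stands upright on the bench; the long handle is still in the rack; all are at rest (z of short_handle in the frame of chisel_blade below 0.0015 m and horizontal distance between short_handle and chisel_blade below 0.004 m and angle between the z axis of short_handle and the z axis of chisel_blade, either way round below 0.06 rad and height (world z) of chisel_blade below 0.081 m and horizontal distance between chisel_blade and slot_mouth below 0.005 m and angle between chisel_blade's own z axis and vertical below 0.06 rad and linear speed of each of short_handle, carver_mallet below 0.02 m/s and angle between carver_mallet's own z axis and vertical below 0.1 rad and height (world z) of carver_mallet below 0.005 m and distance of long_handle from where it was at the start of the episode below 0.02 m); the robot touches nothing.
It fails at once if the mallet strikes or presses the handle with over 45 N (it would split) (contact force between carver_mallet and short_handle above 45 N).
It fails at once if the long handle is moved by over 20 mm (distance of long_handle from where it was at the start of the episode above 0.02 m).
It fails at once if a bystander is moved by over 20 mm (distance of any of bench_chisel, oil_jar, sanding_block from where it was at the start of the episode above 0.02 m).
It also fails if it takes over 72 s, if anything falls off the work surface, if the arm or the gripper's body presses on something with over 40 N, if the wrist force passes 120 N, or if a joint passes its speed limit or range.

## Robot

A 6-joint arm with a two-finger parallel gripper is mounted at the origin on a cart in front of the work surface, level with it; the furniture and walls round the work are solid. World frame = base frame: x ahead of the robot, y to its left, z up, the work surface at z = 0. Lengths are in m, angles in rad, forces in N, time in s.
With the tool pointing down it reaches from about 0.325 to 0.875 m from the base axis. Payload 4.4 kg.
Tool frame: the origin (TCP) lies between the finger pads; the fingertips stand manip.tips_ahead ahead of it and the grasp point (between the pads) lies 8 mm behind it (manip.tips_ahead is the distance from the TCP to the fingertips, in m); z points along the fingers, y is the line along which they close (so a half turn about z gives the same grasp; the last joint's range is limited). The gripper opens to 85 mm and grips with 20 to 120 N. Pads are 22 mm wide; open, the fingers measure 114 mm over their backs; the gripper's body (76 mm by 85 mm) begins 54 mm behind the grasp point. The pads swing forward as they close: fully open they stand 13 mm farther back than shut.
Start: joints at [1.054, 0.207, 1.542, -0, 1.393, -0.15], TCP at [0.206, 0.537, 0.242] pointing down, gripper open.
Joint ranges: [-2.73, 2.73], [-0.86, 2.22], [0.23, 2.46], [-1.11, 4.25], [0.08, 2.63], [-2.82, 2.82]. Speed limits (rad/s): [2.79, 2.79, 3.14, 3.14, 3.14, 3.14].

## Interface

Orientations are given as a unit quaternion [x, y, z, w].
In Python, from plant import get_state, grab_frame, camera_info, job, nets, manip gives the robot as it stands.
- The arm moves only by the tool drive_tool, never from a script. Its argument "commands" is text: rows parted by semicolons, each of 5 numbers parted by spaces: the gripper's target within -1 to 1 (fully open at 1, half-way at 0, shut at -1), then the shift along the tool's x, y, z as a fraction of full scale, then the turn about the tool's z as a fraction of full scale. In form: gripper tx ty tz turn; .... A call has 1 to 20 rows; each row shifts and turns the commanded pose from where the row before left it, along the tool's axes as they then stand; what a row does not reach is not made up. Full scale, the value 1, is 0.05 m for a shift and 0.12 rad for a turn. A row lasts 1/8 s, in which the tool goes at most 62.5 mm and 10.7 degrees, less where a joint would pass 70% of its speed; a pose out of reach is approached as far as the arm can. A call with a number of a shift or a turn outside -1 to 1 is refused whole. A call with a gripper value outside its range is refused whole. The fingers move at their own pace and stop on an object; the grip force is fixed at half the most. Time passes only in rows, so rows that do not move let the fingers close. It gives the time, the measured TCP pose, the force, the opening and the grip force at its end, in the units of the state.
- get_state(): the state, without advancing time (a new reading comes with each control period).
- grab_frame(name): name is "side" or "top" or "wrist"; returns (picture, depth): 384x512x3 uint8, red, green, blue; 384x512 float32, m along the optical axis (not along the pixel's ray), 0 where there is no reading.
- camera_info(name): a dict with "camera_matrix" (3x3 intrinsics, pixels), "rvec" (rotation vector, rad) and "tvec" (3), from world to camera coordinates, as OpenCV has them. Camera axes: x right, y down, z forward; pixel columns grow to the right and rows downward; lengths in m; the calibration is good to about 2 mm. A picture is of the moment at which its call begins: read the wrist's pose just before it. camera_info takes no time and is no camera call; for the wrist camera it gives the pose at the moment of the call.
- job.close_job(): hands the job in; it is judged then, once.
Trained networks look in the newest picture that a camera, given by its name, has taken for a name from the list of things; names that differ only in an ending like _2 or _b are one class to them, and where a whole thing is asked for, a point or a joint stands for the part that bears it (a point fixed in the world has none). Each returns a list of dicts, best first, with "p" (0 to 1); they miss things now and then, are a little off and sometimes report something else, mostly with a low value. They report only what shows in the picture. A call takes as long as a camera call. They do not tell look-alikes from the thing itself.
- nets.spot_in(label, camera): "point" ([x, y, z] in m, in the coordinates of the camera as it stood for that picture, good to about 4 mm: the middle of the surface that is visible of it).
- nets.cut_out(label, camera): "mask" (384x512 bool, what is visible of it).
The state is a dict: "clock": time; "joint_pos": joint angles; "qvel": joint speeds; "effort": joint torques, N m; "tool_pos": TCP position; "tool_rot": TCP orientation; "force": force on the tool from outside, world axes, zero at the start; "wrist_torque": the same for the moment, N m; "gripper_width": opening from 0.0 (shut) to 1.0 (fully open); "grasp_force": force on a finger pad.
Only numpy, scipy, OpenCV 4.12 (cv2) and the standard library are available. Lean on these libraries where they do the work, as an engineer would, in place of code of your own. Each camera call takes 0.05 s, during which the arm holds its last target. There are 200 camera calls.

## Working session

There is one attempt and no reset: what is moved stays moved. The work goes in short steps, Python scripts to look and compute and a tool call to move; the robot and the scene stay as the last step left them, time stands still between calls to the robot, and variables do not carry over. Pictures are saved under pics/ and viewed, at most 10 in all, crops included, and the job is handed in when it is done.

Besides the shell and the picture viewer there is one more tool, called as name(argument=value, ...) on one line, values as JSON. drive_tool: Moves the arm, as the interface text tells. Shift numbers are shares of 0.05 m and turn numbers shares of 0.12 rad, none past 1 either way. Its arguments: {"type":"object","properties":{"commands":{"type":"string"}},"required":["commands"]}

```bash
mkdir -p pics; ls
cat > h.py <<'E'
import numpy as np, cv2
from plant import get_state, grab_frame, camera_info, job, nets, manip
def cam(n):
    c=camera_info(n); K=np.array(c["camera_matrix"]); R=cv2.Rodrigues(np.array(c["rvec"],float))[0]; t=np.array(c["tvec"],float).ravel()
    return K,R,t
def toworld(p,n,C=None):
    K,R,t=C or cam(n); return (np.asarray(p)-t)@R
def cloud(n,d,mask,C=None):
    K,R,t=C or cam(n); v,u=np.nonzero(mask&(d>0)); z=d[v,u]
    P=np.c_[(u-K[0,2])/K[0,0]*z,(v-K[1,2])/K[1,1]*z,z]; return (P-t)@R
def save(n,img): cv2.imwrite(f"pics/{n}.png",img[:,:,::-1])
E
python3 - <<'E'
from h import *
print(get_state(), manip.tips_ahead)
ims=[]
for n in ["side","top"]:
    im,d=grab_frame(n); save(n,im); np.savez(n,im=im,d=d)
    for l in ["short_handle","chisel_blade","carver_mallet","handle_rack","long_handle","slot_mouth","oil_jar","sanding_block","bench_chisel"]:
        for r in nets.spot_in(l,n)[:4]: print(n,l,round(r["p"],2),toworld(r["point"],n).round(3))
E
```

```text
pics
{'clock': 0.0, 'joint_pos': array([ 1.05447483e+00,  2.07451900e-01,  1.54295621e+00, -1.50308018e-05,
        1.39350297e+00, -1.50484231e-01]), 'qvel': array([-0.00090131, -0.00076318, -0.00090766, -0.00082477,  0.00010081,
        0.00081492]), 'effort': array([ 4.48114463e-05, -3.83040047e+01, -2.91594923e+01, -1.12175328e-04,
        1.06881891e-02, -3.35424573e-06]), 'tool_pos': array([0.20533526, 0.53630094, 0.24110655]), 'tool_rot': array([ 1.81898849e-01,  9.83316564e-01, -1.09779980e-03, -3.72375501e-04]), 'force': array([-0.42722309,  0.75582545, -0.58757831]), 'wrist_torque': array([-0.02763439, -0.01149044,  0.01969074]), 'grasp_force': 0.0, 'gripper_width': 1.0031462031584795} 0.011
side short_handle 0.51 [0.551 0.345 0.079]
side short_handle 0.39 [0.515 0.005 0.069]
side chisel_blade 0.8 [ 0.386 -0.099  0.023]
side chisel_blade 0.74 [0.516 0.002 0.066]
side chisel_blade 0.65 [ 0.496 -0.344  0.021]
side carver_mallet 0.82 [ 0.454 -0.227  0.087]
side handle_rack 0.67 [0.523 0.223 0.039]
side long_handle 0.61 [0.517 0.215 0.094]
side long_handle 0.51 [0.52  0.221 0.04 ]
side oil_jar 0.69 [0.612 0.117 0.06 ]
side sanding_block 0.68 [0.365 0.113 0.027]
side bench_chisel 0.76 [ 0.609 -0.211  0.019]
top short_handle 0.7 [0.513 0.011 0.043]
top short_handle 0.58 [0.552 0.347 0.099]
top chisel_blade 0.75 [ 0.496 -0.33   0.027]
top chisel_blade 0.67 [ 0.386 -0.097  0.028]
top chisel_blade 0.56 [0.516 0.015 0.046]
top carver_mallet 0.8 [ 0.458 -0.209  0.087]
top handle_rack 0.66 [0.539 0.295 0.035]
top handle_rack 0.54 [0.554 0.346 0.1  ]
top long_handle 0.79 [0.52  0.226 0.127]
top long_handle 0.2 [0.511 0.012 0.043]
top slot_mouth 0.73 [0.517 0.015 0.044]
top slot_mouth 0.71 [0.512 0.011 0.04 ]
top slot_mouth 0.24 [0.555 0.35  0.1  ]
top oil_jar 0.97 [0.624 0.134 0.087]
top sanding_block 0.86 [0.366 0.128 0.027]
top bench_chisel 0.83 [ 0.62  -0.197  0.028]
```

Run:
```python
from h import *
for n in ["side","top"]:
    z=np.load(n+".npz"); im,d=z["im"],z["d"]
    P=cloud(n,d,np.ones_like(d,bool))
    def near(c,r,lo,hi):
        m=(np.hypot(P[:,0]-c[0],P[:,1]-c[1])<r)&(P[:,2]>lo)&(P[:,2]<hi); return P[m]
    print(n)
    for name,c,r,lo,hi in [("short top",(.552,.347),.03,.095,.115),("long top",(.52,.226),.03,.12,.14),("rim",(.515,.008),.025,.07,.09),("collar",(.515,.008),.03,.036,.06),("mallet top",(.456,-.215),.04,.2,.26),("mallet head",(.456,-.215),.06,.08,.1),("short cyl",(.552,.347),.03,.05,.095),("mallet cyl",(.456,-.215),.05,.1,.2),("headcyl",(.456,-.215),.06,.02,.08)]:
        Q=near(c,r,lo,hi)
        if len(Q)>5:
            (cx,cy),rad=cv2.minEnclosingCircle(Q[:,:2].astype(np.float32)); print(name,len(Q),np.median(Q,0).round(4),"enc",round(cx,4),round(cy,4),round(rad,4),"x",Q[:,0].min().round(3),Q[:,0].max().round(3),"y",Q[:,1].min().round(3),Q[:,1].max().round(3))
a=np.vstack([cv2.imread("pics/top.png"),cv2.imread("pics/side.png")]); cv2.imwrite("pics/both.png",cv2.resize(np.hstack([a[:384],a[384:]]),(800,300)))
```

```text
side
short top 46 [0.5562 0.3439 0.1041] enc 0.5565 0.3514 0.0147 x 0.546 0.566 y 0.337 0.366
long top 72 [0.52   0.2212 0.1289] enc 0.5194 0.2267 0.0175 x 0.506 0.536 y 0.209 0.242
rim 56 [0.5165 0.0091 0.0762] enc 0.5164 0.0092 0.0141 x 0.505 0.529 y -0.005 0.023
collar 226 [5.092e-01 3.000e-04 4.070e-02] enc 0.5146 0.0081 0.0297 x 0.486 0.544 y -0.021 0.037
mallet top 253 [ 0.4564 -0.2276  0.2234] enc 0.4618 -0.222 0.0134 x 0.449 0.475 y -0.234 -0.21
mallet head 477 [ 0.4522 -0.2314  0.088 ] enc 0.4608 -0.2223 0.0334 x 0.428 0.492 y -0.254 -0.191
short cyl 94 [0.5515 0.3429 0.0747] enc 0.5573 0.3485 0.0141 x 0.544 0.571 y 0.336 0.356
mallet cyl 475 [ 0.4547 -0.2295  0.1518] enc 0.4608 -0.2225 0.0129 x 0.449 0.472 y -0.235 -0.212
headcyl 679 [ 0.4399 -0.2468  0.0532] enc 0.4601 -0.2234 0.0354 x 0.426 0.488 y -0.258 -0.196
top
short top 107 [0.5584 0.3528 0.1041] enc 0.5592 0.3536 0.0138 x 0.546 0.573 y 0.341 0.366
long top 162 [0.5219 0.2285 0.1286] enc 0.5226 0.23 0.0168 x 0.506 0.539 y 0.213 0.245
rim 43 [0.5172 0.0101 0.0773] enc 0.5174 0.0114 0.0128 x 0.505 0.53 y -0.0 0.022
collar 368 [0.513  0.0068 0.04  ] enc 0.515 0.0079 0.0299 x 0.487 0.544 y -0.022 0.037
mallet top 176 [ 0.4608 -0.2142  0.2329] enc 0.4623 -0.2183 0.0126 x 0.45 0.473 y -0.229 -0.206
mallet head 415 [ 0.455  -0.2096  0.0877] enc 0.4618 -0.2176 0.0335 x 0.429 0.494 y -0.248 -0.185
short cyl 74 [0.5518 0.3437 0.0743] enc 0.5579 0.3528 0.014 x 0.545 0.57 y 0.34 0.36
mallet cyl 148 [ 0.459  -0.2084  0.1551] enc 0.4621 -0.2171 0.0124 x 0.45 0.474 y -0.22 -0.206
headcyl 202 [ 0.4514 -0.1906  0.0633] enc 0.4619 -0.2166 0.0355 x 0.427 0.495 y -0.25 -0.182
```

View pics/top.png

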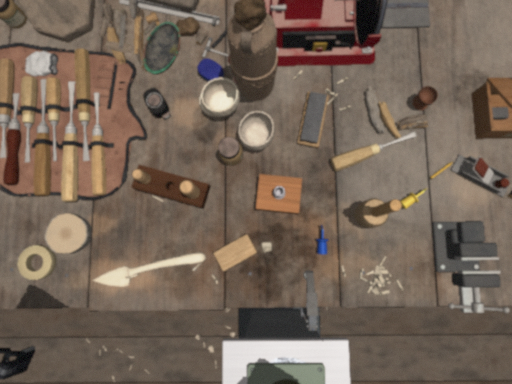

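View pics/side.png

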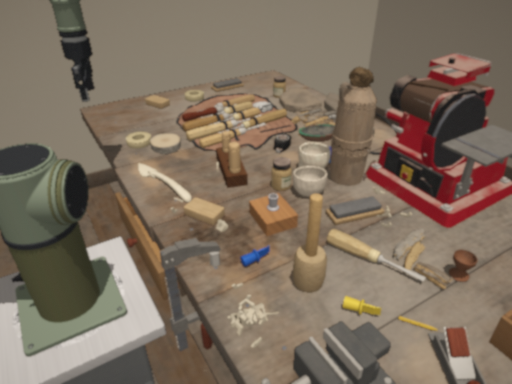

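The top view shows the short handle's end at (138,175), the long one at (187,187), the bare steel socket in the block at (279,192) and the mallet at (375,212). The blue and yellow look-alikes are at (322,240) and (410,198). The side view agrees with this. The positions are consistent to about 3 mm.

```bash
cat >> h.py <<'E'
from scipy.spatial.transform import Rotation as Ro
def go(x,y,z):
    s=get_state(); R=Ro.from_quat(s["tool_rot"]).as_matrix(); d=R.T@(np.array([x,y,z])-s["tool_pos"])
    print("shift units tool xyz",(d/0.05).round(2),"y-axis",R[:,1].round(3),"z",R[:,2].round(4)); 
def wristcam():
    s=get_state(); R=Ro.from_quat(s["tool_rot"]).as_matrix(); K,Rc,t=cam("wrist"); c=-Rc.T@t
    print("cam pos in tool",(R.T@(c-s["tool_pos"])).round(4),"optical axis in tool",(R.T@Rc[2]).round(3))
    return K,Rc,t
E
python3 -c "
from h import *
wristcam(); print(cam('wrist')[0]); go(.558,.352,.24)"
```

```text
cam pos in tool [ 6.840e-02 -1.000e-04 -1.312e-01] optical axis in tool [-0.266 -0.     0.964]
[[279.03779769   0.         250.44229779]
 [  0.         279.03779769 190.40746974]
 [  0.           0.           1.        ]]
shift units tool xyz [-7.9  -0.93  0.05] y-axis [0.358 0.934 0.   ] z [ 0.  0. -1.]
```

drive_tool(commands="1 -1 -.12 0 0;1 -1 -.12 0 0;1 -1 -.12 0 0;1 -1 -.12 0 0;1 -1 -.12 0 0;1 -1 -.12 0 0;1 -1 -.12 0 0;1 -.9 -.09 0 0;1 0 0 0 0;1 0 0 0 0")

```text
clock: 2.25
tool_pos: [0.5574, 0.3524, 0.2419]
tool_rot: [0.182, 0.983, -0.0, -0.001]
force: [0.1, -0.5, -0.2]
gripper_width: 1.0
grasp_force: 0.0
```

```bash
cat >> h.py <<'E'
def circ(P,c,r,lo,hi,lab=""):
    m=(np.hypot(P[:,0]-c[0],P[:,1]-c[1])<r)&(P[:,2]>lo)&(P[:,2]<hi); Q=P[m]
    if len(Q)<6: print(lab,"few"); return
    (cx,cy),rad=cv2.minEnclosingCircle(Q[:,:2].astype(np.float32)); print(lab,len(Q),"med",np.median(Q,0).round(4),"enc",round(cx,4),round(cy,4),round(rad,4),"bbox mid",((Q.min(0)+Q.max(0))/2).round(4))
def wr(name):
    C=wristcam(); im,d=grab_frame("wrist"); save(name,im); np.savez(name,im=im,d=d,R=C[1],t=C[2]); return C,im,d,cloud("wrist",d,np.ones_like(d,bool),C)
E
python3 - <<'E'
from h import *
s=get_state(); print(s["clock"],s["tool_pos"],s["force"])
C,im,d,P=wr("w1")
circ(P,(.557,.352),.025,.095,.115,"top"); circ(P,(.557,.352),.03,.05,.095,"cyl")
for r in nets.spot_in("short_handle","wrist")[:3]: print(r["p"],toworld(r["point"],"wrist",C))
E
```

```text
2.25 [0.55743126 0.35236297 0.2419321 ] [ 0.0665474  -0.52493022 -0.22241159]
cam pos in tool [ 6.840e-02 -1.000e-04 -1.312e-01] optical axis in tool [-0.266 -0.     0.964]
top 577 med [0.5585 0.3556 0.105 ] enc 0.5598 0.3552 0.0136 bbox mid [0.5597 0.3554 0.1014]
cyl 180 med [0.5481 0.3593 0.0774] enc 0.558 0.3559 0.0141 bbox mid [0.5544 0.3559 0.0726]
0.57 [0.55853826 0.35340737 0.10220008]
```

View pics/w1.png

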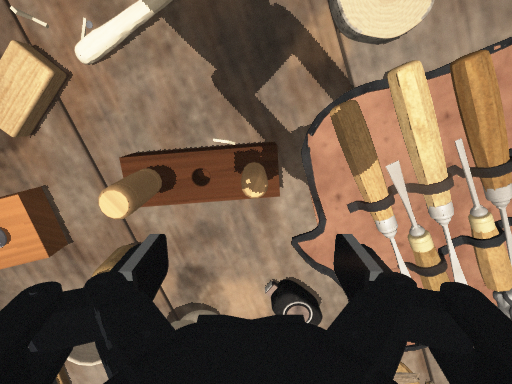

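The wrist view shows the short handle's end at (254,180), between the line of the open fingers. Heights match the text (0.105 m), so I'm going down to grasp it.

drive_tool(commands="1 0 .07 .8 0;1 0 0 .8 0;1 0 0 .8 0;1 0 0 .7 0;1 0 0 .4 0;1 0 0 0 0;-1 0 0 0 0;-1 0 0 0 0;-1 0 0 0 0;-1 0 0 0 0;-1 0 0 0 0;-1 0 0 0 0")

```text
clock: 3.85
tool_pos: [0.5601, 0.3559, 0.0688]
tool_rot: [0.182, 0.983, 0.001, 0.001]
force: [-0.1, -0.4, 5.1]
gripper_width: 0.312
grasp_force: 58.9
```

drive_tool(commands="-1 0 0 -.5 0;-1 0 0 -.8 0;-1 0 0 -.8 0;-1 0 0 -.7 0;-1 -.3 -.7 0 0;-1 -.4 -.9 0 0;-1 -.4 -1 0 0;-1 -.4 -1 0 0;-1 -.4 -1 0 0;-1 -.4 -1 0 0;-1 -.38 -.86 0 0;-1 0 -.3 0 0;-1 0 0 0 0;-1 0 0 0 0")

```text
clock: 5.6
tool_pos: [0.5632, -0.0067, 0.207]
tool_rot: [0.181, 0.983, 0.0, -0.0]
force: [-0.6, -0.1, -0.5]
gripper_width: 0.315
grasp_force: 60.3
```

Run:
```python
from h import *
s=get_state(); print(s["clock"],s["tool_pos"],s["tool_rot"],s["force"],s["gripper_width"])
C,im,d,P=wr("w2")
circ(P,(.517,.011),.022,.07,.085,"rim")
R=Ro.from_quat(s["tool_rot"]).as_matrix(); T=(P-s["tool_pos"])@R
np.save("T2",T)
for lo in np.arange(-.04,.07,.01):
    m=(abs(T[:,0])<.03)&(abs(T[:,1])<.03)&(T[:,2]>lo)&(T[:,2]<lo+.01); Q=T[m]
    if len(Q)>3: print(lo.round(3),len(Q),Q.min(0).round(4),Q.max(0).round(4))
```

```text
5.6 [ 0.56318357 -0.00674284  0.20702672] [ 1.81285085e-01  9.83430477e-01  3.52914425e-04 -3.00473790e-04] [-0.55941888 -0.08812325 -0.47823996] 0.3149599274314571
cam pos in tool [ 6.840e-02 -1.000e-04 -1.312e-01] optical axis in tool [-0.266 -0.     0.964]
rim 302 med [0.5187 0.0113 0.0773] enc 0.5183 0.0112 0.013 bbox mid [0.5183 0.0112 0.0747]
-0.04 4335 [-0.0113 -0.03   -0.04  ] [ 0.015  0.03  -0.03 ]
-0.03 1517 [-0.0101 -0.0295 -0.03  ] [ 0.0143  0.0291 -0.02  ]
-0.02 1106 [ 0.0032 -0.0271 -0.02  ] [ 0.0145  0.0269 -0.01  ]
-0.01 915 [ 0.0032 -0.027  -0.01  ] [ 0.0144  0.0269 -0.    ]
0.0 553 [ 0.0031 -0.0264  0.    ] [0.0144 0.0263 0.01  ]
0.01 270 [ 0.0016 -0.0137  0.01  ] [0.0142 0.0136 0.02  ]
0.02 183 [ 0.0017 -0.0139  0.02  ] [0.0141 0.0136 0.0284]
0.04 72 [ 0.0053 -0.0073  0.0404] [0.009 0.007 0.05 ]
0.05 56 [ 0.0028 -0.0083  0.05  ] [0.0088 0.008  0.0564]
```

View pics/w2.png

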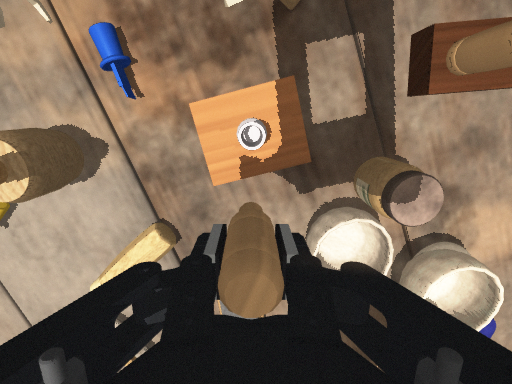

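The wrist view shows the held handle upright with its taper at (250,212), and the steel socket clear at (252,133). Next I close in and measure again.

drive_tool(commands="-1 .2 0 .4 0;-1 .2 0 .4 0;-1 0 0 .36 0;-1 0 0 0 0;-1 0 0 0 0")

```text
clock: 6.28
tool_pos: [0.5457, -0.0008, 0.1499]
tool_rot: [0.182, 0.983, 0.0, 0.001]
force: [-0.9, 0.0, -0.9]
gripper_width: 0.311
grasp_force: 60.3
```

```bash
cat > rim.py <<'E'
from h import *
import sys
from scipy.optimize import least_squares as LS
def run(name,dump=True):
    s=get_state(); C,im,d,P=wr(name); R=Ro.from_quat(s["tool_rot"]).as_matrix(); T=(P-s["tool_pos"])@R
    print(s["clock"],s["tool_pos"].round(4),s["force"].round(2))
    circ(P,(.5183,.0112),.02,.07,.082,"rim world")
    Q=P[(np.hypot(P[:,0]-.5183,P[:,1]-.0112)<.016)&(P[:,2]>.075)&(P[:,2]<.082)]
    f=lambda p:(lambda r:np.maximum(r-.0125,0)+np.minimum(r-.0095,0))(np.hypot(Q[:,0]-p[0],Q[:,1]-p[1]))
    q=LS(f,[.5183,.0112],loss="soft_l1",f_scale=5e-4).x; zr=np.median(Q[:,2])
    print("rim fit",q.round(4),zr.round(4),len(Q),"in tool",(R.T@(np.r_[q,zr]-s["tool_pos"])).round(4))
    for lo,hi,rad in [(.008,.026,.014),(.034,.054,.0093)]:
        H=T[(abs(T[:,0])<.02)&(abs(T[:,1])<.017)&(T[:,2]>lo)&(T[:,2]<hi)]
        H=H[H[:,0]>0.002]
        g=lambda p:np.hypot(H[:,0]-p[0],H[:,1]-p[1])-rad
        print("axis",lo,LS(g,[0,0],loss="soft_l1",f_scale=5e-4).x.round(4),len(H))
run(sys.argv[1])
E
python3 rim.py w3
```

```text
cam pos in tool [ 6.840e-02 -1.000e-04 -1.312e-01] optical axis in tool [-0.267 -0.     0.964]
6.275 [ 0.5457 -0.0008  0.1499] [-0.87  0.01 -0.9 ]
rim world 493 med [0.5199 0.0109 0.0773] enc 0.5184 0.0114 0.0131 bbox mid [0.5183 0.0114 0.0746]
rim fit [0.5181 0.0113] 0.0774 432 in tool [0.0302 0.0014 0.0724]
axis 0.008 [-0.0007 -0.0002] 481
axis 0.034 [-0.0006 -0.0002] 108
```

drive_tool(commands="-1 .32 .02 0 0;-1 .3 .01 0 0;-1 0 0 0 0;-1 0 0 .2 0;-1 0 0 .1 0;-1 0 0 0 0;-1 0 0 0 0")

```text
clock: 7.2
tool_pos: [0.5165, 0.0114, 0.1341]
tool_rot: [0.182, 0.983, -0.0, -0.0]
force: [-0.1, 0.2, -1.1]
gripper_width: 0.314
grasp_force: 60.3
```

Run:
```python
from h import *
s=get_state(); print(s["force"],s["tool_pos"],s["wrist_torque"])
s0,d0=0,0
im,d=grab_frame("side"); save("s1",im)
K,R,t=cam("side"); p=K@(R@np.array([.518,.011,.08])+t); u,v=(p[:2]/p[2]).astype(int); print(u,v)
w=cv2.resize(im[v-50:v+40,u-50:u+50],None,fx=5,fy=5,interpolation=cv2.INTER_CUBIC)
W=wr("w4")[1]; w2=cv2.resize(W[60:280,160:340],(368,450),interpolation=cv2.INTER_CUBIC)
save("c1",np.hstack([w[:,:430],w2]))
```

```text
[-0.10638211  0.17938023 -1.12343931] [0.51646692 0.01144527 0.13413827] [-0.05450214 -0.0145724  -0.04521138]
272 194
cam pos in tool [ 6.840e-02 -1.000e-04 -1.313e-01] optical axis in tool [-0.266 -0.     0.964]
```

View pics/c1.png

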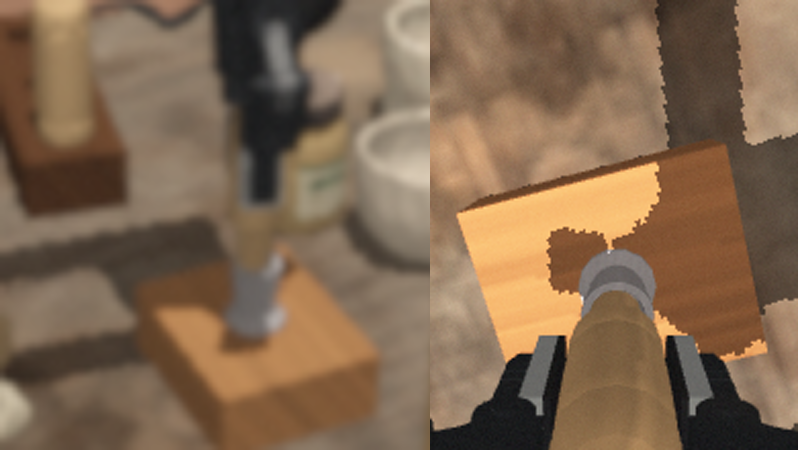

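The side crop shows the taper over the socket. The wrist crop shows the tip at the rim, centred left to right, with no contact force, so I keep going down gently.

drive_tool(commands="-1 0 0 .04 0;-1 0 0 .04 0;-1 0 0 .04 0;-1 0 0 0 0;-1 0 0 0 0")

```text
clock: 7.92
tool_pos: [0.5163, 0.0116, 0.1282]
tool_rot: [0.182, 0.983, -0.0, -0.0]
force: [-0.1, -0.5, -0.5]
gripper_width: 0.311
grasp_force: 60.3
```

drive_tool(commands="-1 0 0 .04 0;-1 0 0 .04 0;-1 0 0 .04 0;-1 0 0 .04 0;-1 0 0 .04 0;-1 0 0 0 0;-1 0 0 0 0")

```text
clock: 8.8
tool_pos: [0.5161, 0.0116, 0.1181]
tool_rot: [0.182, 0.983, -0.0, -0.0]
force: [-0.2, -0.5, -0.5]
gripper_width: 0.315
grasp_force: 60.3
```

drive_tool(commands="-1 0 0 .04 0;-1 0 0 .03 0;-1 0 0 .02 0;-1 0 0 .02 0;-1 0 0 0 0;-1 0 0 0 0")

```text
clock: 9.55
tool_pos: [0.5166, 0.0115, 0.1131]
tool_rot: [0.182, 0.983, 0.0, 0.0]
force: [-0.8, 0.4, 2.2]
gripper_width: 0.315
grasp_force: 60.6
```

drive_tool(commands="-1 0 0 .02 0;-1 0 0 0 0;-1 0 0 0 0")

```text
clock: 9.93
tool_pos: [0.5167, 0.0115, 0.1122]
tool_rot: [0.182, 0.983, 0.0, 0.0]
force: [-0.4, 0.4, 4.4]
gripper_width: 0.316
grasp_force: 60.7
```

drive_tool(commands="-1 0 0 .01 0;-1 0 0 0 0;0 0 0 0 0;1 0 0 0 0;1 0 0 0 0;1 0 0 0 0;1 0 0 0 0;1 0 0 0 0")

```text
clock: 10.92
tool_pos: [0.5163, 0.0116, 0.1113]
tool_rot: [0.182, 0.983, -0.0, 0.0]
force: [-0.1, -0.2, -0.4]
gripper_width: 0.999
grasp_force: 0.0
```

Run:
```python
from h import *
s=get_state(); print(s["clock"],s["force"].round(2),s["gripper_width"])
im,d=grab_frame("top"); save("t2",im); P=cloud("top",d,np.ones_like(d,bool))
circ(P,(.517,.011),.025,.14,.16,"top cam top"); 
circ(P,(.462,-.217),.03,.22,.26,"mallet")
go(.462,-.2185,.29)
```

```text
10.925 [-0.05 -0.23 -0.42] 0.9992818103243638
top cam top few
mallet 135 med [ 0.4621 -0.2161  0.2336] enc 0.462 -0.2184 0.0126 bbox mid [ 0.4618 -0.2179  0.2296]
shift units tool xyz [-0.63 -4.69 -3.57] y-axis [ 0.358  0.934 -0.   ] z [-0. -0. -1.]
```

drive_tool(commands="1 0 0 -.5 0;1 0 0 -1 0;1 0 0 -1 0;1 0 0 -1 0;1 -.1 -.8 0 0;1 -.1 -1 0 0;1 -.1 -1 0 0;1 -.1 -1 0 0;1 -.1 -.6 0 0;1 -.1 -.3 0 0;1 0 0 0 0;1 0 0 0 0")

```text
clock: 12.48
tool_pos: [0.4606, -0.2175, 0.2862]
tool_rot: [0.181, 0.983, 0.0, -0.0]
force: [-1.2, 0.5, -1.1]
gripper_width: 1.002
grasp_force: 0.0
```

Run:
```python
from h import *
s=get_state(); print(s["clock"],s["tool_pos"],s["force"].round(2))
C,im,d,P=wr("w5")
circ(P,(.462,-.218),.03,.22,.26,"mallet end"); circ(P,(.462,-.218),.05,.08,.1,"head top"); circ(P,(.462,-.218),.025,.11,.22,"cyl")
im,d=grab_frame("top"); P=cloud("top",d,np.ones_like(d,bool)); circ(P,(.517,.011),.025,.14,.16,"top"); circ(P,(.517,.011),.025,.09,.14,"side of it")
im,d=grab_frame("side"); P=cloud("side",d,np.ones_like(d,bool)); circ(P,(.517,.011),.025,.14,.16,"s top"); circ(P,(.517,.011),.025,.09,.14,"s side of it")
```

```text
12.475 [ 0.46056082 -0.21753469  0.28617834] [-1.19  0.45 -1.14]
cam pos in tool [ 6.840e-02 -1.000e-04 -1.312e-01] optical axis in tool [-0.266 -0.     0.964]
mallet end 1023 med [ 0.4603 -0.2177  0.234 ] enc 0.4627 -0.2186 0.0126 bbox mid [ 0.4626 -0.2186  0.2282]
head top 1474 med [ 0.4524 -0.2111  0.0878] enc 0.4627 -0.2186 0.0331 bbox mid [ 0.4618 -0.2189  0.0895]
cyl 702 med [ 0.4523 -0.2145  0.1811] enc 0.4604 -0.2178 0.0123 bbox mid [ 0.4573 -0.2178  0.1648]
top 111 med [0.5159 0.0117 0.1476] enc 0.5159 0.0109 0.0135 bbox mid [0.5156 0.0106 0.1461]
side of it 33 med [0.5041 0.0129 0.1184] enc 0.5115 0.0103 0.013 bbox mid [0.508  0.0103 0.1152]
s top 71 med [0.5135 0.0047 0.1469] enc 0.5146 0.008 0.0134 bbox mid [0.5146 0.0075 0.1458]
s side of it 182 med [ 0.5092 -0.001   0.115 ] enc 0.5144 0.005 0.0134 bbox mid [0.5145 0.0039 0.1147]
```

View pics/w5.png

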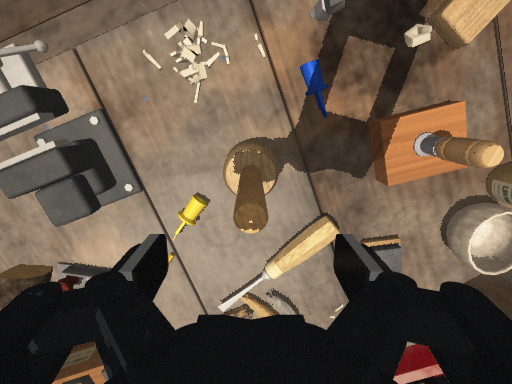

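The wrist view shows the short handle standing in the socket at right (430,148), and the mallet's end at (251,215), midway between the fingers.

drive_tool(commands="1 -.045 0 .5 0;1 0 0 .6 0;1 0 0 .5 0;1 0 0 .26 0;1 0 0 0 0;-1 0 0 0 0;-1 0 0 0 0;-1 0 0 0 0;-1 0 0 0 0;-1 0 0 0 0;-1 0 0 0 0")

```text
clock: 14.0
tool_pos: [0.4629, -0.2195, 0.1941]
tool_rot: [0.182, 0.983, -0.0, 0.001]
force: [-0.4, 1.1, 5.4]
gripper_width: 0.279
grasp_force: 59.2
```

drive_tool(commands="-1 0 0 -.5 0;-1 0 0 -.8 0;-1 0 0 -.8 0;-1 0 0 -.8 0;-1 0 0 -.8 0;-1 .1 .4 -.1 0;-1 .1 .8 0 0;-1 .1 .9 0 0;-1 .1 .9 0 0;-1 .1 .8 0 0;-1 .1 .6 0 0;-1 .045 .3 0 0;-1 0 0 0 0;-1 0 0 0 0")

```text
clock: 15.75
tool_pos: [0.5159, 0.0108, 0.3825]
tool_rot: [0.182, 0.983, -0.0, -0.001]
force: [-0.4, 0.1, -3.6]
gripper_width: 0.278
grasp_force: 59.6
```

Run:
```python
from h import *
s=get_state(); print(s["clock"],s["tool_pos"],s["tool_rot"],s["force"].round(2))
im,d=grab_frame("side"); P=cloud("side",d,np.ones_like(d,bool))
circ(P,(.517,.011),.05,.16,.4,"mallet"); Q=P[(np.hypot(P[:,0]-.517,P[:,1]-.011)<.045)&(P[:,2]>.155)&(P[:,2]<.3)]; print(np.percentile(Q[:,2],[0,2,50]))
K,R,t=cam("side"); p=K@(R@np.array([.518,.011,.15])+t); u,v=(p[:2]/p[2]).astype(int)
save("c2",cv2.resize(im[max(v-90,0):v+70,u-80:u+80],None,fx=3.5,fy=3.5))
```

```text
15.75 [0.51591908 0.01078909 0.38251948] [ 1.82344164e-01  9.83234397e-01 -4.94560616e-04 -6.93895935e-04] [-0.4   0.13 -3.65]
mallet 1710 med [ 0.5041 -0.006   0.2696] enc 0.5123 0.0045 0.0352 bbox mid [0.5116 0.0052 0.2936]
[0.18740966 0.19413439 0.24984926]
```

View pics/c2.png

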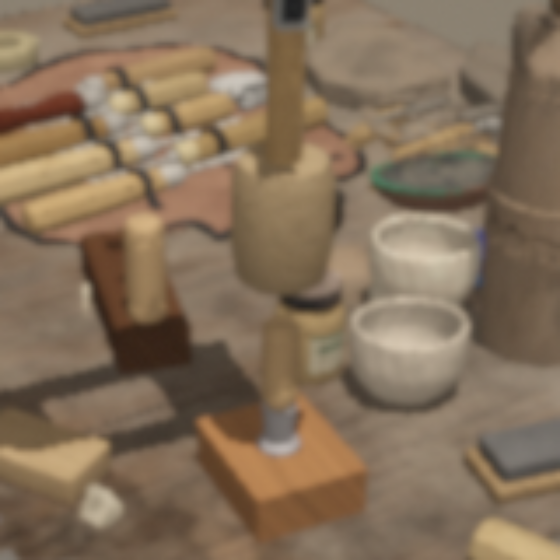

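The crop shows the mallet upright and centred about 40 mm above the handle standing in the socket. I go down slowly to touch.

drive_tool(commands="-1 0 0 .3 0;-1 0 0 .3 0;-1 0 0 .1 0;-1 0 0 .04 0;-1 0 0 0 0;-1 0 0 .03 0;-1 0 0 .03 0;-1 0 0 .02 0;-1 0 0 0 0;-1 0 0 0 0")

```text
clock: 17.05
tool_pos: [0.5166, 0.0115, 0.3431]
tool_rot: [0.182, 0.983, -0.0, 0.001]
force: [0.4, -0.7, 0.1]
gripper_width: 0.273
grasp_force: 60.0
```

drive_tool(commands="-1 0 0 .02 0;-1 0 0 0 0;-1 0 0 .02 0;-1 0 0 0 0;-1 0 0 0 0")

```text
clock: 17.68
tool_pos: [0.5168, 0.0115, 0.3414]
tool_rot: [0.182, 0.983, -0.0, 0.001]
force: [-0.1, -1.6, 4.9]
gripper_width: 0.282
grasp_force: 60.6
```

drive_tool(commands="-1 0 0 .02 0;-1 0 0 0 0;-1 0 0 .02 0;-1 0 0 0 0;-1 0 0 0 0")

```text
clock: 18.3
tool_pos: [0.5172, 0.0114, 0.3407]
tool_rot: [0.182, 0.983, -0.0, 0.002]
force: [-1.2, -1.6, 8.3]
gripper_width: 0.274
grasp_force: 60.9
```

drive_tool(commands="-1 0 0 .02 0;-1 0 0 0 0;-1 0 0 .02 0;-1 0 0 0 0;-1 0 0 0 0")

```text
clock: 18.92
tool_pos: [0.5175, 0.0113, 0.3398]
tool_rot: [0.182, 0.983, -0.0, 0.003]
force: [-1.1, -0.5, 12.3]
gripper_width: 0.275
grasp_force: 61.2
```

drive_tool(commands="-1 0 0 .02 0;-1 0 0 0 0;-1 0 0 .02 0;-1 0 0 0 0;-1 0 0 0 0")

```text
clock: 19.55
tool_pos: [0.5179, 0.0113, 0.3391]
tool_rot: [0.182, 0.983, -0.0, 0.004]
force: [-2.3, -0.5, 14.6]
gripper_width: 0.278
grasp_force: 61.7
```

drive_tool(commands="-1 0 0 .02 0;-1 0 0 0 0;-1 0 0 .02 0;-1 0 0 0 0;-1 0 0 0 0")

```text
clock: 20.18
tool_pos: [0.5183, 0.0111, 0.3385]
tool_rot: [0.182, 0.983, -0.0, 0.005]
force: [-2.1, -0.1, 20.5]
gripper_width: 0.275
grasp_force: 62.1
```

drive_tool(commands="-1 0 0 .02 0;-1 0 0 0 0;-1 0 0 .02 0;-1 0 0 0 0;-1 0 0 0 0")

```text
clock: 20.8
tool_pos: [0.5187, 0.0111, 0.3378]
tool_rot: [0.182, 0.983, -0.0, 0.006]
force: [-4.1, -0.4, 24.1]
gripper_width: 0.277
grasp_force: 62.5
```

drive_tool(commands="-1 0 0 -.2 0;-1 0 0 -.3 0;-1 0 0 -.4 0;-1 0 0 -.2 0;-1 0 0 0 0;-1 0 0 0 0")

```text
clock: 21.55
tool_pos: [0.5159, 0.0117, 0.384]
tool_rot: [0.182, 0.983, -0.0, -0.001]
force: [-0.3, 0.6, -4.4]
gripper_width: 0.278
grasp_force: 59.6
```

Run:
```python
from h import *
s=get_state(); print(s["clock"],s["tool_pos"],s["tool_rot"],s["force"].round(2))
for n in ["side","side","top"]:
  im,d=grab_frame(n); P=cloud(n,d,np.ones_like(d,bool))
  circ(P,(.516,.009),.022,.132,.16,n+" top")
  Q=P[(np.hypot(P[:,0]-.516,P[:,1]-.009)<.02)&(P[:,2]>.08)&(P[:,2]<.165)]
  if len(Q):
    zz=Q[:,2]; print(np.histogram(zz,np.arange(.13,.156,.002))[0], zz.max())
```

```text
21.55 [0.51585252 0.01167241 0.38399256] [ 1.81876211e-01  9.83320699e-01 -3.42305141e-05 -1.20248245e-03] [-0.32  0.63 -4.41]
side top 85 med [0.5137 0.0028 0.1418] enc 0.5152 0.0069 0.0136 bbox mid [0.515  0.0079 0.1393]
[ 6  9  7 12  2 14 22 16  3  0  0  0] 0.1463867871338226
side top 85 med [0.5135 0.0034 0.1421] enc 0.5154 0.0078 0.0143 bbox mid [0.5152 0.0072 0.1389]
[ 7  8  9  6 13  6 26 17  0  0  0  0] 0.1458207551231437
top top few
```

drive_tool(commands="-1 0 0 .3 0;-1 0 0 .3 0;-1 0 0 .2 0;-1 0 0 .08 0;-1 0 0 .04 0;-1 0 0 0 0;-1 0 0 0 0")

```text
clock: 22.58
tool_pos: [0.5166, 0.0115, 0.3399]
tool_rot: [0.182, 0.983, 0.0, 0.001]
force: [0.2, -0.3, -3.8]
gripper_width: 0.279
grasp_force: 59.6
```

drive_tool(commands="-1 0 0 .04 0;-1 0 0 0 0;-1 0 0 0 0")

```text
clock: 22.95
tool_pos: [0.5167, 0.0115, 0.3381]
tool_rot: [0.182, 0.983, -0.0, 0.001]
force: [0.6, 0.3, -1.1]
gripper_width: 0.278
grasp_force: 60.0
```

drive_tool(commands="-1 0 0 .04 0;-1 0 0 0 0;-1 0 0 0 0")

```text
clock: 23.32
tool_pos: [0.5172, 0.0114, 0.338]
tool_rot: [0.182, 0.983, -0.0, 0.002]
force: [-0.6, -0.3, 6.9]
gripper_width: 0.276
grasp_force: 60.9
```

drive_tool(commands="-1 0 0 .04 0;-1 0 0 0 0;-1 0 0 0 0")

```text
clock: 23.7
tool_pos: [0.5177, 0.0112, 0.3379]
tool_rot: [0.182, 0.983, -0.0, 0.003]
force: [-2.0, 0.5, 12.5]
gripper_width: 0.277
grasp_force: 61.3
```

drive_tool(commands="-1 0 0 .04 0;-1 0 0 0 0;-1 0 0 .03 0;-1 0 0 0 0;-1 0 0 0 0")

```text
clock: 24.32
tool_pos: [0.5187, 0.011, 0.3379]
tool_rot: [0.182, 0.983, -0.0, 0.006]
force: [-3.2, -1.1, 22.1]
gripper_width: 0.275
grasp_force: 62.3
```

drive_tool(commands="-1 0 0 .03 0;-1 0 0 0 0;-1 0 0 0 0")

```text
clock: 24.7
tool_pos: [0.52, 0.0108, 0.3376]
tool_rot: [0.182, 0.983, -0.0, 0.008]
force: [-2.2, -0.4, 24.1]
gripper_width: 0.279
grasp_force: 62.5
```

The handle's top no longer moves at 28 N, with the arm purely springing, so it is home. The mallet goes back to its place.

drive_tool(commands="-1 0 0 -.24 0;-1 0 0 -.5 0;-1 0 0 -.4 0;-1 0 0 0 0;-1 -.1 -.4 0 0;-1 -.1 -.8 0 0;-1 -.1 -.9 0 0;-1 -.1 -.9 0 0;-1 -.1 -.8 0 0;-1 -.1 -.6 0 0;-1 -.045 -.3 0 0;-1 0 0 0 0;-1 0 0 .6 0;-1 0 0 .9 0;-1 0 0 .9 0;-1 0 0 .8 0;-1 0 0 .3 0;-1 0 0 .1 0;-1 0 0 0 0;-1 0 0 0 0")

```text
clock: 27.2
tool_pos: [0.4636, -0.2201, 0.2073]
tool_rot: [0.182, 0.983, -0.001, 0.002]
force: [-0.6, 0.2, -3.7]
gripper_width: 0.272
grasp_force: 59.6
```

Run:
```python
from h import *
s=get_state(); print(s["clock"],s["tool_pos"],s["tool_rot"],s["force"].round(2))
for n in ["side","top"]:
  im,d=grab_frame(n); P=cloud(n,d,np.ones_like(d,bool))
  Q=P[(np.hypot(P[:,0]-.516,P[:,1]-.009)<.02)&(P[:,2]>.08)&(P[:,2]<.165)]
  print(np.histogram(Q[:,2],np.arange(.13,.156,.002))[0], np.median(Q[Q[:,2]>.139,2]))
  L=P[(np.hypot(P[:,0]-.521,P[:,1]-.228)<.02)&(P[:,2]>.126)]; print("long",np.median(L[:,2]),L[:,:2].mean(0))
```

```text
27.2 [ 0.46360461 -0.22011475  0.20730156] [ 1.81831934e-01  9.83327668e-01 -7.68141382e-04  1.80428105e-03] [-0.58  0.22 -3.71]
[ 4  8  9 10  2 16 26 13  2  0  0  0] 0.14327440780404607
long 0.12980033920903256 [0.52076246 0.22452796]
[ 1  4  3  3 11 23 48 21  2  0  0  0] 0.14289550782846447
long 0.12917589230424906 [0.52190607 0.22944214]
```

drive_tool(commands="-1 0 0 .1 0;-1 0 0 .08 0;-1 0 0 .03 0;-1 0 0 0 0;-1 0 0 .02 0;-1 0 0 0 0;-1 0 0 0 0")

```text
clock: 28.18
tool_pos: [0.4626, -0.2196, 0.1943]
tool_rot: [0.182, 0.983, -0.0, 0.0]
force: [-0.3, 0.2, 1.7]
gripper_width: 0.28
grasp_force: 60.1
```

drive_tool(commands="0 0 0 0 0;1 0 0 0 0;1 0 0 0 0;1 0 0 0 0;1 0 0 0 0;1 0 0 0 0;1 0 0 -.5 0;1 0 0 -.8 0;1 0 0 -.62 0;1 .1 .6 0 0;1 .1 .9 0 0;1 .1 .9 0 0;1 .1 .9 0 0;1 .1 .8 0 0;1 .1 .4 0 0;1 .045 .2 0 0;1 0 0 0 0;1 0 0 0 0")

```text
clock: 30.42
tool_pos: [0.5163, 0.0107, 0.2898]
tool_rot: [0.182, 0.983, -0.0, 0.0]
force: [0.0, -1.3, -0.1]
gripper_width: 1.002
grasp_force: 0.0
```

Run:
```python
from h import *
s=get_state(); print(s["clock"],s["tool_pos"],s["tool_rot"],s["force"].round(2))
C,im,d,P=wr("w6")
circ(P,(.517,.011),.025,.138,.16,"handle top")
im,d=grab_frame("top"); P=cloud("top",d,np.ones_like(d,bool))
circ(P,(.462,-.218),.03,.22,.26,"mallet end"); circ(P,(.462,-.218),.05,.08,.1,"head top")
go(.517,.011,.108)
```

```text
30.425 [0.51626785 0.01074989 0.2897601 ] [ 1.82381898e-01  9.83227740e-01 -2.32967036e-04  7.57142993e-06] [ 0.02 -1.34 -0.13]
cam pos in tool [ 6.840e-02 -1.000e-04 -1.312e-01] optical axis in tool [-0.266 -0.     0.964]
handle top 510 med [0.5168 0.0114 0.1433] enc 0.5178 0.0113 0.0136 bbox mid [0.5175 0.0111 0.1418]
mallet end 141 med [ 0.4573 -0.216   0.2336] enc 0.458 -0.2184 0.0128 bbox mid [ 0.4579 -0.2179  0.2289]
head top 420 med [ 0.4513 -0.2092  0.0875] enc 0.4576 -0.2175 0.0336 bbox mid [ 0.458  -0.2166  0.0896]
shift units tool xyz [-0.01  0.01  3.64] y-axis [ 0.359  0.933 -0.   ] z [-0.e+00 -3.e-04 -1.e+00]
```

View pics/w6.png

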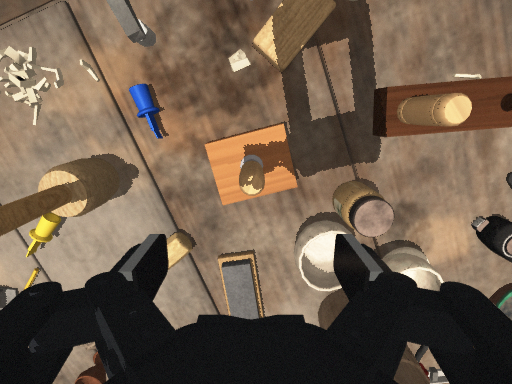

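The wrist view shows the handle seated at (251,175) and the mallet standing at left. I grasp the handle now and lift about 25 mm.

drive_tool(commands="1 0 0 .7 0;1 0 0 .8 0;1 0 0 .8 0;1 0 0 .8 0;1 0 0 .54 0;1 0 0 0 0;-1 0 0 0 0;-1 0 0 0 0;-1 0 0 0 0;-1 0 0 0 0;-1 0 0 0 0;-1 0 0 0 0")

```text
clock: 32.02
tool_pos: [0.5174, 0.0114, 0.1092]
tool_rot: [0.182, 0.983, -0.0, 0.001]
force: [-0.9, -0.8, 6.7]
gripper_width: 0.312
grasp_force: 58.9
```

drive_tool(commands="-1 0 0 -.06 0;-1 0 0 -.1 0;-1 0 0 -.1 0;-1 0 0 -.1 0;-1 0 0 -.1 0;-1 0 0 -.06 0;-1 0 0 0 0;-1 0 0 0 0;-1 0 0 0 0")

```text
clock: 33.15
tool_pos: [0.5166, 0.0115, 0.134]
tool_rot: [0.182, 0.983, 0.0, 0.0]
force: [1.9, -0.5, 0.4]
gripper_width: 0.316
grasp_force: 59.1
```

Run:
```python
from h import *
s=get_state(); print(s["clock"],s["tool_pos"],s["force"].round(2))
im,d=grab_frame("side")
K,R,t=cam("side"); p=K@(R@np.array([.518,.011,.09])+t); u,v=(p[:2]/p[2]).astype(int)
W=wr("w7")[1]
save("c3",np.hstack([cv2.resize(im[v-45:v+45,u-40:u+40],(400,450),interpolation=cv2.INTER_CUBIC),cv2.resize(W[60:280,160:340],(368,450),interpolation=cv2.INTER_CUBIC)]))
```

```text
33.15 [0.51655212 0.0115499  0.13397799] [ 1.94 -0.45  0.39]
cam pos in tool [ 6.840e-02 -1.000e-04 -1.312e-01] optical axis in tool [-0.266 -0.     0.964]
```

View pics/c3.png

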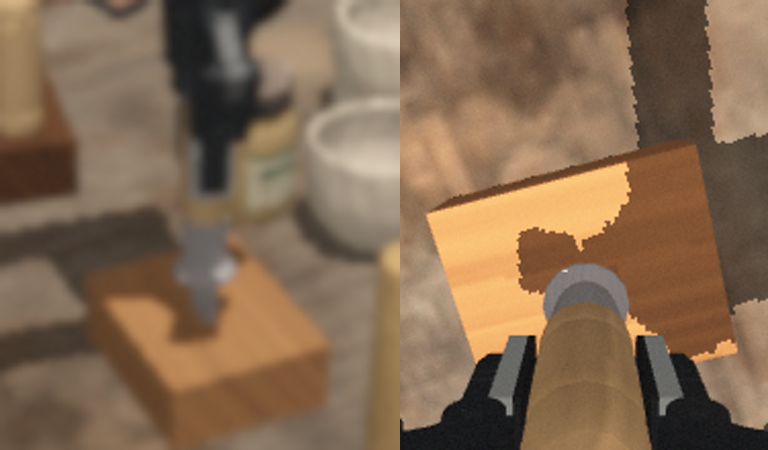

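The crop shows the collar lifted clear of the block with the handle still seated on the rim. Lowering and letting go.

drive_tool(commands="-1 0 0 .06 0;-1 0 0 .1 0;-1 0 0 .1 0;-1 0 0 .1 0;-1 0 0 .1 0;-1 0 0 .06 0;-1 0 0 0 0;-1 0 0 0 0")

```text
clock: 34.25
tool_pos: [0.5169, 0.0114, 0.1091]
tool_rot: [0.182, 0.983, -0.0, 0.0]
force: [1.0, 0.4, 6.2]
gripper_width: 0.313
grasp_force: 60.4
```

Collar is down, with the same force as before the lift. Release and back off.

drive_tool(commands="0 0 0 0 0;1 0 0 0 0;1 0 0 0 0;1 0 0 0 0;1 0 0 0 0;1 0 0 0 0;1 0 0 -.4 0;1 0 0 -.8 0;1 0 0 -1 0;1 0 0 -1 0;1 0 0 -.4 0;1 0 0 0 0;1 0 0 0 0;1 0 0 0 0")

```text
clock: 36.0
tool_pos: [0.5153, 0.0117, 0.2857]
tool_rot: [0.182, 0.983, -0.0, -0.002]
force: [-0.4, 0.3, 0.2]
gripper_width: 1.003
grasp_force: 0.0
```

Run:
```python
from h import *
s=get_state(); print(s["clock"],s["tool_pos"],s["force"].round(2))
C,im,d,P=wr("w8"); circ(P,(.517,.011),.025,.138,.16,"handle top w")
im,d=grab_frame("side"); P=cloud("side",d,np.ones_like(d,bool))
Q=P[(np.hypot(P[:,0]-.516,P[:,1]-.009)<.02)&(P[:,2]>.139)&(P[:,2]<.165)]; print(np.median(Q[:,2]),Q.mean(0))
circ(P,(.460,-.22),.03,.22,.26,"mallet end"); circ(P,(.46,-.22),.05,.08,.1,"head top")
```

```text
36.0 [0.51525111 0.0117322  0.28566937] [-0.39  0.28  0.24]
cam pos in tool [ 6.840e-02 -1.000e-04 -1.313e-01] optical axis in tool [-0.267 -0.     0.964]
handle top w 519 med [0.5165 0.0115 0.1433] enc 0.5172 0.0113 0.0136 bbox mid [0.5173 0.0112 0.1417]
0.1436128351127586 [0.51450337 0.00614174 0.14290329]
mallet end 147 med [ 0.4539 -0.2258  0.2327] enc 0.457 -0.2196 0.0136 bbox mid [ 0.4568 -0.2212  0.2281]
head top 480 med [ 0.4483 -0.231   0.088 ] enc 0.4555 -0.2226 0.0335 bbox mid [ 0.4562 -0.2228  0.0898]
```

```bash
python3 -c "
from plant import job
print(job.close_job())"
```

```text
the job is handed in; nothing more can be done
None
```

I handed the job in at about 36 s; no verdict came back. By my measurements the handle was pressed home with the mallet in slow steps (28 N at most), held through a 25 mm lift and is back in the block, and the mallet stands upright about 5 mm from where it started.

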